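# Make up the kimchi-serving and dressing trays

### The arm

A 6-joint arm with a two-finger parallel gripper is mounted at the origin on the work surface. World frame = base frame: x ahead of the robot, y to its left, z up, the work surface at z = 0. Lengths are in mm, angles in degrees, forces in N, time in s.
With the tool pointing down it reaches from about 300 to 850 mm from the base axis. Payload 4.2 kg.
Tool frame: the origin (TCP) lies midway between the tips of the shut fingers; the grasp point (between the pads) lies 19 mm behind it (env.grip_depth is the distance from the TCP to the grasp point, in mm); z points along the fingers, y is the line along which they close (so a half turn about z gives the same grasp; the last joint's range is limited). The gripper opens to 91 mm and grips with 3 to 60 N. Pads are 32 mm wide; open, the fingers measure 118 mm over their backs; the gripper's body (76 mm by 178 mm) begins 60 mm behind the grasp point.
Start: joints at [64.229, 18.312, 89.639, -0, 72.044, -1.146], TCP at [239.6, 522.719, 213.976] pointing down, gripper open.
Joint ranges: [-177.97, 177.97], [-48.28, 115.42], [12.27, 149.76], [-77.06, 257.06], [2.81, 150.46], [-146.56, 146.56]. Speed limits (degrees/s): [147.25, 147.25, 180, 180, 180, 180].

### API

Orientations are given as [roll, pitch, yaw] about the fixed x, y, z axes, in that order (R = Rz(yaw) Ry(pitch) Rx(roll)).
In Python, from workcell import env, eyes gives the robot as it stands.
- The arm moves only by the tool send_rows, never from a script. Its argument "motion" is a list of rows, each a list of 7 numbers: the shift along the world's x, y, z normalised to -1 to 1, where 1 is 0.5 m, then the turn, a rotation vector about the world's x, y, z normalised to -1 to 1, where 1 is 60 degrees, then the opening, from -1 (shut) to 1 (fully open). A call has 1 to 20 rows; each row is the pose to reach, as a shift and turn from the pose commanded when the call began; what a row does not reach only later rows make up. A row lasts 1/8 s, in which the tool goes at most 62.5 mm and 10.7 degrees, less where a joint would pass 70% of its speed; a pose out of reach is approached as far as the arm can. A call with a number of a shift or a turn outside -1 to 1 is refused whole. A call with a gripper value outside its range is refused whole. The fingers move at their own pace and stop on an object; "squeeze" is the grip in N (left out, the last holds). Time passes only in rows, so rows that repeat a pose let the fingers close. It gives the time, the measured TCP pose, the force, the opening and the grip force at its end, in the units of the state.
- env.state(): the state, without advancing time (a new reading comes with each control period).
- eyes.grab_frame(name): name is "scene" or "top" or "wrist"; returns a dict with "pixels" (420x560x3 uint8, red, green, blue), "depth" (420x560 float32, mm along the optical axis (not along the pixel's ray), 0 where there is no reading), "fx", "fy", "cx", "cy" (pixels), "distortion" ([k1, k2, p1, p2, k3] as OpenCV has them; the pictures are not rectified), "R" (3x3) and "t" (3): a world point X has camera coordinates R X + t; the wrist camera has in their place "T_tool_cam" (4x4, takes a point from camera to tool coordinates, whose origin is the TCP and whose axes are the flange's). Camera axes: x right, y down, z forward; pixel columns grow to the right and rows downward; lengths in mm; the calibration is good to about 2 mm. A picture is of the moment at which its call begins: read the wrist's pose just before it.
- env.job_done(): hands the job in; it is judged then, once.
The state is a dict: "time_s": time; "qpos": joint angles; "qvel": joint speeds; "effort": joint torques, N m; "ee_pos": TCP position; "ee_rot": TCP orientation; "force": force on the tool from outside, world axes, zero at the start; "torque": the same for the moment, N m; "gripper_width": finger opening in mm; "gripper_force": force on a finger pad.
Only numpy, scipy, OpenCV 4.12 (cv2) and the standard library are available. Lean on these libraries where they do the work, as an engineer would, in place of code of your own. Each camera call takes 0.05 s, during which the arm holds its last target. There are 200 camera calls.

### The job

Make up two kitchen kits from the things on the cutting board: the tall jar and the tongs go in the oblong tray (kimchi serving), and the mug, the low jar and the whisk go in the square tray (dressing). Everything must rest flat on its tray's floor inside the rim, not on the rim or on another thing, jars and mug upright and set down gently, never dropped or tipped over. Leave the timer and the bowl where they are.

Things in the scene. Friction and masses are not known exactly. Their poses are not given: they have to be found in the camera images.
- tall_jar_center (a point): Tall narrow glass jar with steel screw lid, 50 mm diameter, 80 mm high, upright. The point is on its axis, half-way up (40 mm above its underside). Starts on the walnut cutting board (18 mm thick, fixed).
- low_jar_center (a point): Low wide glass jar with steel screw lid, 64 mm diameter, 50 mm high, upright. The point is on its axis, half-way up (25 mm above its underside). Starts on the walnut cutting board (18 mm thick, fixed).
- mug_center (a point): Small teal ceramic mug, open at the top, 60 mm diameter at the rim, 70 mm high, upright, with one handle on its +y side reaching about 65 mm from the axis. It can be gripped around the body along its own x axis, clear of the handle. The point is on its axis, half-way up (35 mm above its underside). Starts on the walnut cutting board (18 mm thick, fixed).
- whisk_center (a point): Steel whisk lying flat, 165 mm long along its own x: a plain bar handle 14 mm wide and 16 mm high from x = -50 to +45 mm, then a wire head to x = +115 mm, 48 mm wide, 26 mm high. The point is in the handle, near the centre of mass, half-way up the handle (8 mm above the underside); z is up. Starts on the walnut cutting board (18 mm thick, fixed).
- tongs_center (a point): Blue kitchen tongs lying flat, one rigid piece 150 mm long along its own x (-75 to +75 mm): two upright blades 20 mm high, parallel and 30 mm over both from x = -47 to +24 mm, spreading to 40 mm over the tips at +x; a steel spring block at the -x end. The point is between the blades in the parallel part, half-way up (10 mm above the underside); z is up. Grip across both blades. Starts on the walnut cutting board (18 mm thick, fixed).
- oblong_tray: Oblong low bamboo tray, fixed to the worktop, open on top: 280 mm (its x) by 130 mm (its y), 20 mm high, walls 5 mm, floor 5 mm thick (inside 270 by 120 mm). Origin at the centre of its underside. It may be on either side of the board.
- square_tray: Square low bamboo tray, fixed to the worktop, open on top: 210 by 210 mm, 20 mm high, walls 5 mm, floor 5 mm thick (inside 200 by 200 mm). Origin at the centre of its underside. It is on the other side of the board.
- timer_center (a point): White kitchen timer with two black buttons, 56 by 70 by 24 mm, on the worktop by a far corner of the board; the point is half-way up. To be left alone.
- bowl_center (a point): Small white bowl, 80 mm across, 40 mm high, on the worktop by the other far corner of the board; the point is half-way up. To be left alone.

How it is judged (in metres and radians):
At the end, for the whole second after the job is handed in: Tall jar and tongs in the oblong tray; mug, low jar and whisk in the square tray: each with its centre point well inside the rim, at its resting height on the tray floor within 5 mm, level or upright within 0.07 rad, released and at rest (under 0.02 m/s) (x of tall_jar_center in the frame of oblong_tray between -0.115 and 0.115 m and y of tall_jar_center in the frame of oblong_tray between -0.04 and 0.04 m and z of tall_jar_center in the frame of oblong_tray between 0.04 and 0.05 m and angle between each of tall_jar_center, tongs_center, mug_center, low_jar_center, whisk_center's own z axis and vertical below 0.07 rad and linear speed of each of tall_jar, tongs, mug, low_jar, whisk below 0.02 m/s and x of tongs_center in the frame of oblong_tray between -0.085 and 0.085 m and y of tongs_center in the frame of oblong_tray between -0.048 and 0.048 m and z of tongs_center in the frame of oblong_tray between 0.01 and 0.02 m and x of mug_center in the frame of square_tray between -0.074 and 0.074 m and y of mug_center in the frame of square_tray between -0.074 and 0.074 m and z of mug_center in the frame of square_tray between 0.035 and 0.045 m and x of low_jar_center in the frame of square_tray between -0.074 and 0.074 m and y of low_jar_center in the frame of square_tray between -0.074 and 0.074 m and z of low_jar_center in the frame of square_tray between 0.025 and 0.035 m and x of whisk_center in the frame of square_tray between -0.09 and 0.09 m and y of whisk_center in the frame of square_tray between -0.09 and 0.09 m and z of whisk_center in the frame of square_tray between 0.008 and 0.018 m); the robot touches nothing.
It fails at once if a jar or the mug is tipped over (angle between any of tall_jar_center, low_jar_center, mug_center's own z axis and vertical above 0.6 rad).
It fails at once if a jar or the mug is dropped on a tray (meets it faster than 0.5 m/s) ((linear speed of tall_jar above 0.5 m/s and (contact force between tall_jar and square_tray above 1 N or contact force between tall_jar and oblong_tray above 1 N)) or (linear speed of low_jar above 0.5 m/s and (contact force between low_jar and square_tray above 1 N or contact force between low_jar and oblong_tray above 1 N)) or (linear speed of mug above 0.5 m/s and (contact force between mug and square_tray above 1 N or contact force between mug and oblong_tray above 1 N))).
It fails at once if the timer or the bowl is moved more than 25 mm (distance of any of timer_center, bowl_center from where it was at the start of the episode above 0.025 m).
It also fails if it takes over 120 s, if anything falls off the work surface, if the arm or the gripper's body presses on something with over 40 N, if the wrist force passes 120 N, or if a joint passes its speed limit or range.

## Working session

There is one attempt and no reset: what is moved stays moved. The work goes in short steps, Python scripts to look and compute and a tool call to move; the robot and the scene stay as the last step left them, time stands still between calls to the robot, and variables do not carry over. Pictures are saved under pics/ and viewed, at most 14 in all, crops included, and the job is handed in when it is done.

Besides the shell and the picture viewer there is one more tool, called as name([rows], argument=value, ...), one row to a line, values as JSON. send_rows: Moves the arm, as the interface text tells. Its arguments: {"type":"object","properties":{"motion":{"type":"array"},"squeeze":{"type":"number"}},"required":["motion"]}

```bash
mkdir -p pics; ls; cat > h.py <<'E'
import numpy as np, cv2, pickle
from workcell import env, eyes
def grab(name, save=None):
    f=eyes.grab_frame(name)
    if save: cv2.imwrite('pics/'+save, cv2.cvtColor(f['pixels'],cv2.COLOR_RGB2BGR))
    return f
def world(f):
    h,w=f['depth'].shape
    K=np.array([[f['fx'],0,f['cx']],[0,f['fy'],f['cy']],[0,0,1.]])
    u,v=np.meshgrid(np.arange(w),np.arange(h))
    p=np.stack([u,v],-1).reshape(-1,1,2).astype(np.float64)
    n=cv2.undistortPoints(p,K,np.array(f['distortion'],float)).reshape(h,w,2)
    d=f['depth'][...,None].astype(float)
    c=np.concatenate([n*d,d],-1)
    X=(c-np.array(f['t']))@np.array(f['R'])
    X[f['depth']==0]=np.nan
    return X
E
python3 - <<'E'
from h import *
f=grab('top','top0.png'); X=world(f); np.save('top0.npy',X)
g=grab('scene','scene0.png')
print(env.state()['ee_pos'],env.state()['ee_rot'],np.linalg.inv(np.array(f['R']))@-np.array(f['t']))
E
```

```text
pics
[239.40697546 522.29179074 213.22584931] [-1.79910326e+02 -1.50938994e-03  1.55375001e+02] [ 389.4910737     5.58606038 1021.82403314]
```

View pics/top0.png

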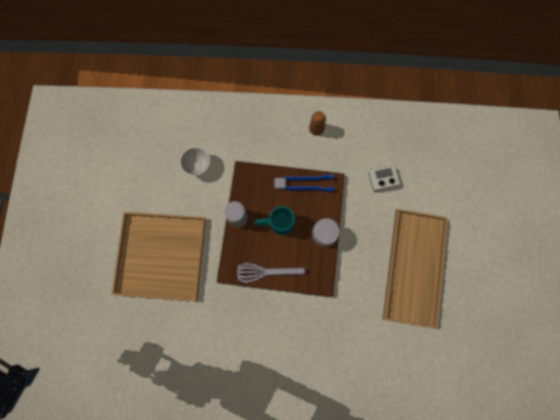

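The top view has the bowl at (196,162), square tray at (160,257), jars at (235,213) and (326,232), mug at (282,220), tongs at (305,184), whisk at (272,272), timer at (385,178) and oblong tray at (416,268). There is also a brown object at (317,123). Next I measure them.

```bash
python3 - <<'E'
from h import *
X=np.load('top0.npy'); I=cv2.imread('pics/top0.png'); hsv=cv2.cvtColor(I,cv2.COLOR_BGR2HSV)
def at(n,u,v):
    print(n,X[v,u].round(0),hsv[v,u])
for n,u,v in [('jarL',235,210),('jarR',326,228),('mugfloor',283,222),('tongsblk',280,184),('whiskh',290,271),('board',300,250),('sq',160,257),('ob',416,268),('table',100,350),('bowl',197,160),('timer',380,180),('brown',317,120)]: at(n,u,v)
z=X[...,2]
def reg(n,u0,u1,v0,v1,zl,zh,extra=None):
    m=np.zeros(z.shape,bool); m[v0:v1,u0:u1]=True
    m&=(z>zl)&(z<zh)
    if extra is not None: m&=extra
    P=X[m]; 
    (c,s,a)=cv2.minAreaRect(P[:,:2].astype(np.float32))
    print(n,len(P),'rect',np.round(c,1),np.round(s,1),round(a,1),'mean',P.mean(0).round(1),'zmed',np.median(P[:,2]).round(1),np.percentile(P[:,2],[2,98]).round(1))
reg('jarL',215,255,195,235,40,120); reg('jarR',305,345,210,250,40,120)
reg('mug',255,300,200,240,60,120);reg('mughandle',250,268,212,232,30,120)
blue=(hsv[...,0]>105)&(hsv[...,0]<130)&(hsv[...,1]>120)
reg('tongs blue',270,345,168,198,25,60,blue)
reg('tongs',270,345,168,198,29,60)
reg('whisk',230,315,255,288,25,60); reg('whisk handle',268,312,262,280,26,60)
for n,a in [('sq',(105,212,205,308)),('ob',(378,455,203,333))]:
    reg(n+' rim',*a,13,30)
reg('bowl',178,215,145,180,15,60); reg('timer',365,405,162,195,12,40); reg('brown',305,330,108,138,15,150)
E
```

```text
jarL [590. 125. 100.] [168  10 134]
jarR [564. -92.  66.] [171  13 134]
mugfloor [582.  12.  24.] [ 88 227  46]
tongsblk [676.  24.  37.] [168  10 130]
whiskh [460. -11.  35.] [170  12 132]
board [514. -34.  18.] [ 12 167  67]
sq [479. 317.   5.] [ 17 134 141]
ob [ 485. -327.    7.] [ 16 134 143]
table [244. 444.  -4.] [ 20  44 155]
bowl [740. 247.   8.] [ 23  26 128]
timer [ 704. -232.   27.] [25 29 96]
brown [836. -61.  80.] [ 13 183 106]
jarL 423 rect [586.7 124.9] [47.6 47. ] 2.9 mean [583.5 123.9  90.3] zmed 96.8 [ 47.7 100.6]
jarR 570 rect [555.9 -91.1] [60.5 61.2] 4.3 mean [554.6 -90.3  65.8] zmed 67.3 [43.1 71.7]
mug 280 rect [570.6  27.7] [58.7 86.7] 34.3 mean [577.6  26.1  80. ] zmed 82.0 [61. 90.]
mughandle 80 rect [572.   64.2] [10.1 30.2] 12.1 mean [570.9  62.7  63.6] zmed 73.3 [35.3 81.9]
tongs blue 283 rect [684.7 -48.7] [ 39.6 121.1] 2.8 mean [684.1 -50.2  34.5] zmed 35.8 [25.8 40.4]
tongs 363 rect [682.7 -34.7] [ 39.7 148.8] 4.0 mean [682.9 -26.3  36.2] zmed 36.7 [29.3 40.9]
whisk 386 rect [456.1  35.9] [ 29.1 158.8] 3.8 mean [456.5  34.5  33.5] zmed 33.6 [25.8 41.2]
whisk handle 213 rect [459.1  -0.8] [14.  85.6] 5.4 mean [459.2  -0.5  33.2] zmed 33.2 [29.7 36.8]
sq rim 829 rect [482.7 318.4] [213.7 209.9] 89.3 mean [483.6 322.2  19. ] zmed 19.2 [13.5 23.1]
ob rim 868 rect [ 486.3 -324.4] [132.7 281. ] 83.0 mean [ 487.6 -326.6   19. ] zmed 19.2 [13.4 23.4]
bowl 448 rect [726.9 247. ] [78.7 77.5] 89.6 mean [733.9 252.3  29.7] zmed 30.9 [15.4 42.4]
timer 596 rect [ 713.6 -243.6] [56.9 71.9] 16.5 mean [ 711.7 -242.1   23.8] zmed 24.1 [14.5 29.3]
brown 296 rect [846.6 -63.3] [37.8 36. ] 50.4 mean [841.  -62.4  58.8] zmed 66.7 [17.6 83. ]
```

View pics/scene0.png

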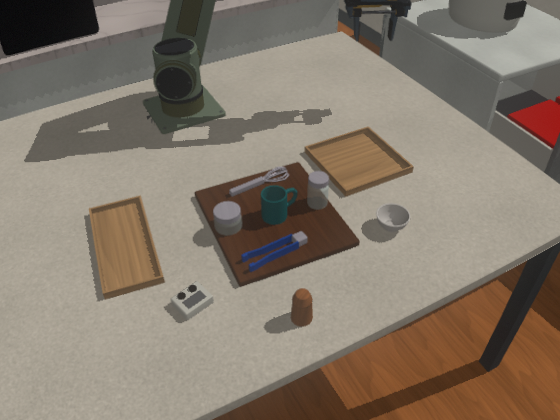

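```bash
python3 - <<'E'
from h import *
X=np.load('top0.npy'); z=X[...,2]
def pts(u0,u1,v0,v1,zl,zh):
    m=np.zeros(z.shape,bool); m[v0:v1,u0:u1]=True
    return X[m&(z>zl)&(z<zh)]
for n,a in [('tall',(215,255,195,235,92,106)),('low',(305,345,210,250,62,76)),('mug',(268,300,200,240,77,95))]:
    P=pts(*a)[:,:2].astype(np.float32); c,r=cv2.minEnclosingCircle(P); print(n,np.round(c,1),round(r,1),P.mean(0).round(1), P.min(0).round(0),P.max(0).round(0))
P=pts(250,266,210,232,40,120); print('handle',P.mean(0).round(1),P.min(0).round(0),P.max(0).round(0))
for n,a in [('whiskh',(268,312,262,280,29,60)),('tongs',(270,345,168,198,33,60))]:
    P=pts(*a)[:,:2].astype(np.float32)
    print(n,cv2.fitLine(P,cv2.DIST_L2,0,.01,.01).ravel().round(3),cv2.minAreaRect(P))
E
```

```text
tall [587.6 126.7] 24.1 [587.  126.2] [564. 103.] [610. 149.]
low [557.  -91.6] 30.7 [556.5 -91.4] [ 527. -121.] [587. -61.]
mug [578.6  17.7] 30.6 [578.7  17.3] [549. -12.] [608.  47.]
handle [570.6  65.9  67.2] [565.  54.  40.] [577.  79.  83.]
whiskh [ 9.10000e-02 -9.96000e-01  4.59217e+02 -4.25000e-01] ((459.1290588378906, -0.7975311279296875), (13.951200485229492, 85.57733917236328), 5.438530445098877)
tongs [ 5.10000e-02 -9.99000e-01  6.82787e+02 -2.37370e+01] ((682.7467651367188, -34.66204833984375), (39.66896057128906, 148.84881591796875), 3.956284284591675)
```

send_rows([
  [0.1,-0.11,0,0,0,-0.15,1],
  [0.2,-0.22,0,0,0,-0.3,1],
  [0.3,-0.33,0,0,0,-0.45,1],
  [0.4,-0.44,0,0,0,-0.6,1],
  [0.5,-0.56,0,0,0,-0.75,1],
  [0.6,-0.68,0,0,0,-0.9,1],
  [0.696,-0.792,0,0,0,-0.95,1],
  [0.696,-0.792,0,0,0,-0.95,1],
  [0.696,-0.792,0,0,0,-0.95,1],
  [0.696,-0.792,0,0,0,-0.95,1],
])

```text
time_s: 1.35
ee_pos: [588.4, 125.0, 213.1]
ee_rot: [-179.9, 0.0, 98.2]
force: [-1.1, 0.6, -0.1]
gripper_width: 91.3
gripper_force: 0.0
```

```bash
cat >> h.py <<'E'
from scipy.spatial.transform import Rotation as Ro
def wristworld(save=None):
    s=env.state(); f=grab('wrist',save)
    T=np.eye(4); T[:3,:3]=Ro.from_euler('xyz',s['ee_rot'],degrees=True).as_matrix(); T[:3,3]=s['ee_pos']
    M=np.linalg.inv(T@np.array(f['T_tool_cam'])); f['R']=M[:3,:3]; f['t']=M[:3,3]
    return f,world(f)
def circ(X,x,y,r,zl,zh):
    d=np.hypot(X[...,0]-x,X[...,1]-y); m=(d<r)&(X[...,2]>zl)&(X[...,2]<zh)
    P=X[m]; 
    if len(P)<5: return None
    c,rr=cv2.minEnclosingCircle(P[:,:2].astype(np.float32)); return np.round(c,1),round(rr,1),P.mean(0).round(1),len(P)
E
python3 - <<'E'
from h import *
f,X=wristworld('w0.png'); np.save('w0.npy',X)
s=env.state(); print(s['ee_pos'],s['ee_rot'],s['qpos'],np.round(s['force'],1))
print('tall',circ(X,587,127,45,92,108)); print('low',circ(X,557,-92,50,62,78)); print('mug',circ(X,578,17,40,80,95))
E
```

```text
[587.43416694 126.19684507 213.23212693] [-1.79907683e+02 -2.64084735e-02  9.82759228e+01] [1.10105100e+01 2.07254850e+01 8.61122828e+01 3.21461444e-02
 7.32531863e+01 2.72527875e+00] [-0.   0.1  0.2]
tall (array([588.3, 130.5]), 23.8, array([588.2, 131.1,  97.9]), 2079)
low None
mug (array([579.5,  18.3]), 30.3, array([575.7,  11.1,  86.2]), 469)
```

View pics/w0.png

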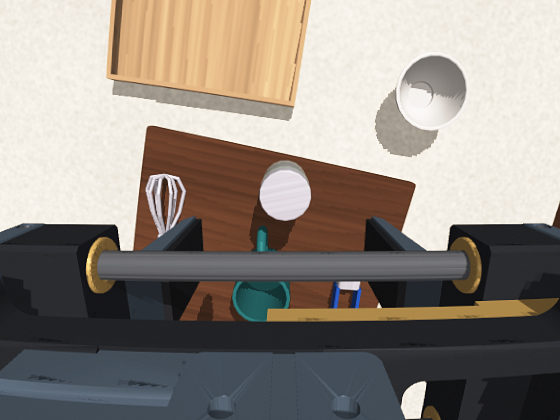

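The wrist view shows the tall jar's lid at (285,193), between the fingers and clear of the mug at (262,298). I'm descending on it.

send_rows([
  [0,0.003,-0.06,0,0,-0.1,1],
  [0,0.003,-0.12,0,0,-0.14,1],
  [0,0.003,-0.18,0,0,-0.14,1],
  [0,0.003,-0.24,0,0,-0.14,1],
  [0,0.003,-0.3,0,0,-0.14,1],
  [0,0.003,-0.342,0,0,-0.14,1],
  [0,0.003,-0.342,0,0,-0.14,1],
  [0,0.003,-0.342,0,0,-0.14,-1],
  [0,0.003,-0.342,0,0,-0.14,-1],
  [0,0.003,-0.342,0,0,-0.14,-1],
  [0,0.003,-0.342,0,0,-0.14,-1],
  [0,0.003,-0.342,0,0,-0.14,-1],
  [0,0.003,-0.342,0,0,-0.14,-1],
], squeeze=25)

```text
time_s: 3.02
ee_pos: [588.1, 128.2, 43.4]
ee_rot: [179.9, -0.0, 90.0]
force: [0.0, -0.6, 2.9]
gripper_width: 49.2
gripper_force: 25.0
```

send_rows([
  [0,0,0.03,0,0,0,-1],
  [0,0,0.1,0,0,0,-1],
  [0,0,0.18,0,0,0,-1],
  [0,0,0.25,0,0,0,-1],
  [0,-0.04,0.28,0,0,0,-1],
  [0,-0.12,0.28,0,0,0,-1],
  [0,-0.2,0.28,0,0,0,-1],
  [0,-0.28,0.28,0,0,0,-1],
  [0,-0.36,0.28,0,0,0,-1],
  [0,-0.44,0.28,0,0,0,-1],
  [-0.01,-0.52,0.28,0,0,0,-1],
  [-0.02,-0.6,0.28,0,0,0,-1],
  [-0.03,-0.68,0.28,0,0,0,-1],
  [-0.04,-0.76,0.25,0,0,0,-1],
  [-0.044,-0.84,0.2,0,0,0,-1],
  [-0.044,-0.9,0.15,0,0,0,-1],
  [-0.044,-0.924,0.1,0,0,0,-1],
  [-0.044,-0.924,0.08,0,0,0,-1],
  [-0.044,-0.924,0.08,0,0,0,-1],
])

```text
time_s: 5.4
ee_pos: [564.5, -333.3, 82.1]
ee_rot: [-179.9, -0.1, 90.0]
force: [-0.8, 0.7, -1.1]
gripper_width: 49.4
gripper_force: 25.0
```

```bash
python3 - <<'E'
from h import *
s=env.state(); print(s['ee_pos'],s['ee_rot'],s['gripper_width'],s['force'])
f,X=wristworld('w1.png'); t=grab('top','t1.png'); Y=world(t)
z=Y[...,2]; m=np.zeros(z.shape,bool); m[203:333,378:455]=1; print(cv2.minAreaRect(Y[m&(z>13)&(z<24)][:,:2].astype(np.float32)))
E
```

```text
[ 564.53545066 -333.3332893    82.07434936] [-1.79870895e+02 -8.91840402e-02  8.99608003e+01] 49.40468117074471 [-0.83995246  0.66636705 -1.06720507]
((486.41278076171875, -324.5936584472656), (131.7305450439453, 281.2366943359375), 82.88861083984375)
```

View pics/w1.png

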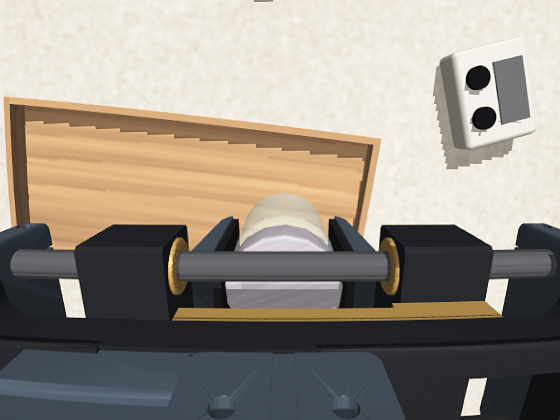

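The jar hangs over the right end of the oblong tray, clear of the wall at (360,190). The timer at (490,95) is well away.

send_rows([
  [0,0,-0.03,0,0,0,-1],
  [0,0,-0.06,0,0,0,-1],
  [0,0,-0.08,0,0,0,-1],
  [0,0,-0.09,0,0,0,-1],
  [0,0,-0.097,0,0,0,-1],
  [0,0,-0.101,0,0,0,-1],
  [0,0,-0.104,0,0,0,-1],
  [0,0,-0.104,0,0,0,-1],
])

```text
time_s: 6.5
ee_pos: [565.7, -333.8, 31.1]
ee_rot: [180.0, 0.0, 90.0]
force: [-0.1, 0.5, -2.6]
gripper_width: 49.5
gripper_force: 25.0
```

send_rows([
  [0,0,-0.003,0,0,0,-1],
  [0,0,-0.003,0,0,0,0.2],
  [0,0,-0.003,0,0,0,0.35],
  [0,0,-0.003,0,0,0,0.35],
  [0,0,-0.003,0,0,0,0.35],
  [0,0,0.03,0,0,0,0.35],
  [0,0,0.1,0,0,0,0.35],
  [0,0,0.2,0,0,0,0.35],
  [0.01,0.02,0.3,0,0,0,0.35],
  [0.04,0.12,0.33,0,0,0.067,0.35],
  [0.08,0.23,0.33,0,0,0.067,0.35],
  [0.12,0.34,0.33,0,0,0.067,0.35],
  [0.17,0.45,0.33,0,0,0.067,0.35],
  [0.22,0.55,0.33,0,0,0.067,0.35],
  [0.234,0.6,0.33,0,0,0.067,0.35],
  [0.234,0.6,0.25,0,0,0.067,0.35],
  [0.234,0.6,0.25,0,0,0.067,0.35],
  [0.234,0.6,0.25,0,0,0.067,0.35],
])

```text
time_s: 8.75
ee_pos: [683.0, -34.7, 157.5]
ee_rot: [179.9, 0.0, 93.9]
force: [0.1, -0.8, 1.0]
gripper_width: 61.7
gripper_force: 0.0
```

```bash
python3 - <<'E'
from h import *
s=env.state(); print(s['ee_pos'],s['ee_rot'],s['gripper_width'],s['force'])
f,X=wristworld('w2.png'); t=grab('top','t2.png'); Y=world(t)
print(circ(Y,565,-334,45,70,95))
z=X[...,2]; m=(abs(X[...,0]-683)<40)&(abs(X[...,1]+35)<90)&(z>29)&(z<45); P=X[m]
print(len(P),P[:,1].min(),P[:,1].max(),cv2.minAreaRect(P[:,:2].astype(np.float32)))
E
```

```text
[682.96241338 -34.66962171 157.46501934] [1.79908282e+02 2.40593403e-02 9.39332853e+01] 61.68165406370534 [ 0.09711457 -0.82997205  1.02251704]
(array([ 564.1, -333.4]), 24.9, array([ 562.7, -332.5,   84. ]), 335)
1881 -86.52675111036984 42.23489120261962 ((682.8977661132812, -21.88428497314453), (35.910030364990234, 126.87680053710938), 4.459637641906738)
```

View pics/w2.png

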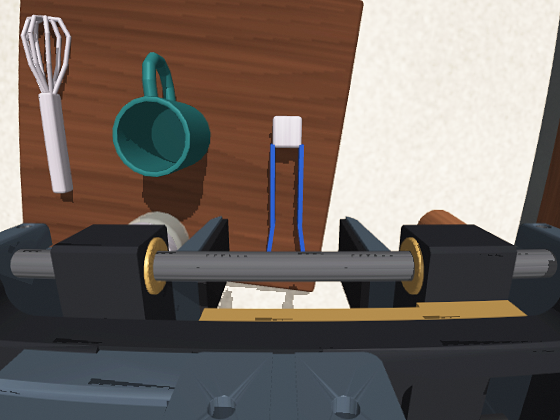

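The wrist view shows the tongs' parallel blades at columns 271–303, centred between the fingers, with the spring block at (287,130). The tall jar's lid is now at z≈84, so it stands correctly.

send_rows([
  [0,0.008,-0.06,0,0,0,0.2],
  [0,0.008,-0.12,0,0,0,0.2],
  [0,0.008,-0.18,0,0,0,0.2],
  [0,0.008,-0.23,0,0,0,0.2],
  [0,0.008,-0.268,0,0,0,0.2],
  [0,0.008,-0.268,0,0,0,0.2],
  [0,0.008,-0.268,0,0,0,-1],
  [0,0.008,-0.268,0,0,0,-1],
  [0,0.008,-0.268,0,0,0,-1],
  [0,0.008,-0.268,0,0,0,-1],
  [0,0.008,-0.268,0,0,0,-1],
  [0,0.008,-0.22,0,0,0,-1],
  [0,0.008,-0.14,0,0,0,-1],
  [0,0.008,-0.05,0,0,0,-1],
  [0,0.008,0.04,0,0,0,-1],
  [0,0.008,0.06,0,0,0,-1],
  [0,0.008,0.06,0,0,0,-1],
], squeeze=30)

```text
time_s: 10.98
ee_pos: [682.1, -29.8, 185.3]
ee_rot: [-179.9, -0.0, 94.0]
force: [0.7, 0.2, -1.5]
gripper_width: 29.7
gripper_force: 29.9
```

send_rows([
  [-0.04,-0.06,0,0,0,-0.1,-1],
  [-0.09,-0.12,0,0,0,-0.25,-1],
  [-0.15,-0.19,0,0,0,-0.4,-1],
  [-0.22,-0.27,0,0,0,-0.55,-1],
  [-0.29,-0.35,0,0,0,-0.7,-1],
  [-0.36,-0.43,0,0,0,-0.85,-1],
  [-0.43,-0.5,0,0,0,-0.9,-1],
  [-0.48,-0.56,0,0,0,-0.9,-1],
  [-0.492,-0.575,0,0,0,-0.9,-1],
  [-0.492,-0.575,0,0,0,-0.9,-1],
])

```text
time_s: 12.22
ee_pos: [436.1, -316.8, 184.5]
ee_rot: [-179.8, 0.0, 39.9]
force: [-0.3, 0.1, -1.2]
gripper_width: 30.2
gripper_force: 29.9
```

send_rows([
  [0,0,0,0,0,-0.15,-1],
  [0,0,0,0,0,-0.3,-1],
  [0,0,-0.04,0,0,-0.46,-1],
  [0,0,-0.08,0,0,-0.62,-1],
  [0,0,-0.12,0,0,-0.76,-1],
  [0,0,-0.16,0,0,-0.783,-1],
  [0,0,-0.2,0,0,-0.783,-1],
  [0,0,-0.22,0,0,-0.783,-1],
  [0,0,-0.22,0,0,-0.783,-1],
])

```text
time_s: 13.35
ee_pos: [436.8, -316.3, 75.2]
ee_rot: [-179.9, 0.1, -6.9]
force: [-0.2, -0.3, -1.0]
gripper_width: 29.7
gripper_force: 29.9
```

```bash
python3 - <<'E'
from h import *
s=env.state(); print(s['ee_pos'],s['ee_rot'],s['gripper_width'],s['force'])
f,X=wristworld('w3.png')
E
```

```text
[ 436.78590642 -316.32966948   75.18716852] [-1.79942448e+02  8.70702625e-02 -6.91996524e+00] 29.71566124827177 [-0.16532948 -0.33440378 -1.00358929]
```

View pics/w3.png

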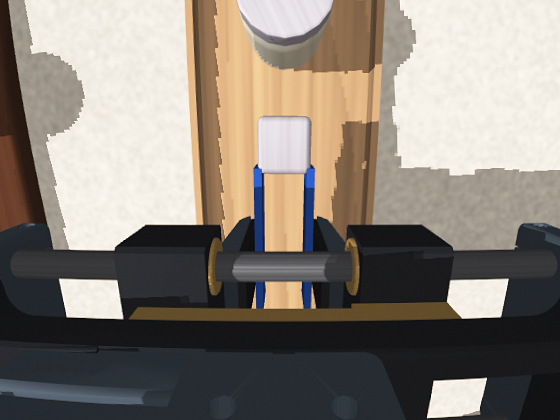

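The wrist view shows the tongs aligned with the tray, midway between its long walls (columns 200 and 375). The block end at (285,145) is clear of the jar.

send_rows([
  [0,-0.004,-0.04,0,0,0,-1],
  [0,-0.004,-0.08,0,0,0,-1],
  [0,-0.004,-0.11,0,0,0,-1],
  [0,-0.004,-0.125,0,0,0,-1],
  [0,-0.004,-0.132,0,0,0,-1],
  [0,-0.004,-0.134,0,0,0,-1],
  [0,-0.004,-0.134,0,0,0,-1],
  [0,-0.004,-0.134,0,0,0,-0.05],
  [0,-0.004,-0.134,0,0,0,-0.05],
  [0,-0.004,-0.134,0,0,0,-0.05],
  [0,-0.004,-0.1,0,0,0,-0.05],
  [0,-0.004,0,0,0,0,-0.05],
  [0,-0.004,0.1,0,0,0,0],
  [0,-0.004,0.2,0,0,0.15,0.2],
  [0,-0.004,0.25,0,0,0.3,0.5],
  [0,-0.004,0.25,0,0,0.46,0.6],
  [0,-0.004,0.25,0,0,0.63,0.6],
  [0,-0.004,0.25,0,0,0.8,0.6],
  [0,-0.004,0.25,0,0,0.9,0.6],
  [0,-0.004,0.25,0,0,0.9,0.6],
])

```text
time_s: 15.9
ee_pos: [436.6, -319.2, 200.8]
ee_rot: [-180.0, 0.0, 46.9]
force: [0.2, -0.0, -0.1]
gripper_width: 73.2
gripper_force: 0.0
```

```bash
python3 - <<'E'
from h import *
s=env.state(); print(s['ee_pos'],s['ee_rot'],s['gripper_width'],s['force'])
t=grab('top','t3.png'); Y=world(t); z=Y[...,2]
I=cv2.imread('pics/t3.png'); cv2.imwrite('pics/t3c.png',cv2.resize(I[190:345,200:460],None,fx=3,fy=3))
E
```

```text
[ 436.55072315 -319.24085311  200.78415212] [-1.79991486e+02  2.71959488e-03  4.69417200e+01] 73.2044433055785 [ 0.17882118 -0.01922024 -0.06896143]
```

View pics/t3c.png

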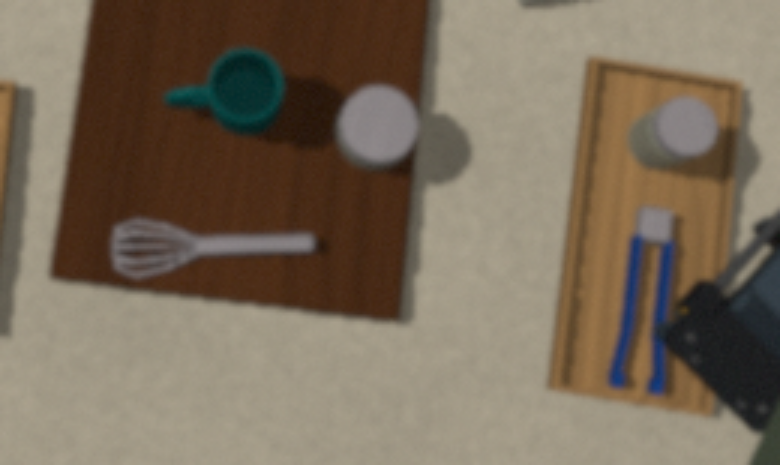

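The kit in the oblong tray is in place: jar lid at (687,127) and tongs lying flat at (645,300) in the crop. Next is the whisk.

send_rows([
  [0,0.05,0,0,0,0.1,0],
  [0.005,0.13,0,0,0,0.25,0],
  [0.01,0.22,0,0,0,0.4,0],
  [0.02,0.32,0,0,0,0.55,0],
  [0.03,0.42,0,0,0,0.7,0],
  [0.04,0.52,0,0,0,0.8,0],
  [0.044,0.6,0,0,0,0.8,0],
  [0.044,0.642,-0.05,0,0,0.8,0],
  [0.044,0.642,-0.15,0,0,0.8,0],
  [0.044,0.642,-0.16,0,0,0.8,0],
  [0.044,0.642,-0.16,0,0,0.8,0],
])

```text
time_s: 17.32
ee_pos: [459.3, 1.5, 121.7]
ee_rot: [179.9, 0.0, 95.0]
force: [-0.5, 0.4, -0.1]
gripper_width: 45.5
gripper_force: 0.0
```

```bash
python3 - <<'E'
from h import *
s=env.state(); print(s['ee_pos'],s['ee_rot'],s['gripper_width'],s['force'])
f,X=wristworld('w4.png'); z=X[...,2]
m=(abs(X[...,0]-459)<30)&(X[...,1]>5)&(X[...,1]<45)&(z>28)&(z<42); P=X[m][:,:2].astype(np.float32)
print(len(P),cv2.fitLine(P,cv2.DIST_L2,0,.01,.01).ravel().round(3),cv2.minAreaRect(P))
m=(abs(X[...,0]-455)<40)&(X[...,1]>5)&(X[...,1]<150)&(z>24)&(z<50); print(X[m].max(0),X[m].min(0))
E
```

```text
[459.27361713   1.497407   121.72037978] [1.79948497e+02 5.92066344e-03 9.49518743e+01] 45.491414501518946 [-0.46714499  0.40606627 -0.12565845]
840 [ 8.40000e-02 -9.96000e-01  4.57988e+02  2.55080e+01] ((458.2497253417969, 24.943614959716797), (13.923276901245117, 40.819007873535156), 4.6888346672058105)
[471.07083387 120.05379731  45.64113334] [432.50876929   5.10246861  24.01283344]
```

send_rows([
  [0,0,-0.06,0,0,0,-0.1],
  [0,0,-0.12,0,0,0,-0.1],
  [0,0,-0.17,0,0,0,-0.1],
  [0,0,-0.199,0,0,0,-0.1],
  [0,0,-0.199,0,0,0,-0.1],
  [0,0,-0.199,0,0,0,-1],
  [0,0,-0.199,0,0,0,-1],
  [0,0,-0.199,0,0,0,-1],
  [0,0,-0.199,0,0,0,-1],
  [0,0,-0.15,0,0,0,-1],
  [0,0,-0.07,0,0,0,-1],
  [0,0.02,0,0,0,-0.1,-1],
  [-0.01,0.1,0,0,0,-0.1,-1],
  [-0.03,0.2,0,0,0,-0.1,-1],
  [-0.05,0.3,0,0,0,-0.1,-1],
  [-0.07,0.4,0,0,0,-0.1,-1],
  [-0.08,0.5,0,0,0,-0.1,-1],
  [-0.08,0.561,0,0,0,-0.1,-1],
  [-0.08,0.561,-0.08,0,0,-0.1,-1],
  [-0.08,0.561,-0.08,0,0,-0.1,-1],
], squeeze=30)

```text
time_s: 19.88
ee_pos: [415.9, 280.9, 78.5]
ee_rot: [-179.6, 0.3, 89.1]
force: [-1.1, 0.4, -0.7]
gripper_width: 13.9
gripper_force: 30.0
```

```bash
python3 - <<'E'
from h import *
s=env.state(); print(s['ee_pos'],s['ee_rot'],s['gripper_width'],s['force'])
f,X=wristworld('w5.png')
E
```

```text
[415.94675566 280.9432866   78.49733773] [-179.62707649    0.25800203   89.06821139] 13.939047277776645 [-1.12438985  0.35965217 -0.68950808]
```

View pics/w5.png

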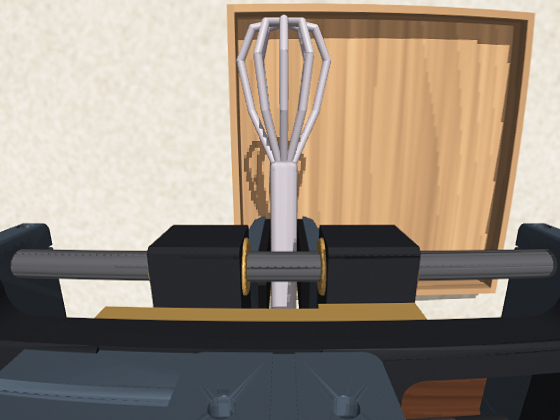

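The whisk is over the left strip of the square tray, with its head at (283,70) inside the far wall. I'm lowering it, nudged 3 mm away from the wall.

send_rows([
  [0.006,0,-0.04,0,0,0,-1],
  [0.006,0,-0.08,0,0,0,-1],
  [0.006,0,-0.12,0,0,0,-1],
  [0.006,0,-0.138,0,0,0,-1],
  [0.006,0,-0.144,0,0,0,-1],
  [0.006,0,-0.145,0,0,0,-1],
  [0.006,0,-0.145,0,0,0,-0.4],
  [0.006,0,-0.145,0,0,0,-0.4],
  [0.006,0,-0.145,0,0,0,-0.4],
  [0.006,0,-0.1,0,0,0,-0.4],
  [0.006,0,0,0,0,0,-0.3],
  [0.006,0,0.1,0,0,0,0],
  [0.02,-0.03,0.18,0,0,0,0.4],
  [0.08,-0.13,0.2,0,0,0.08,0.7],
  [0.14,-0.23,0.2,0,0,0.167,0.7],
  [0.2,-0.33,0.2,0,0,0.167,0.7],
  [0.26,-0.43,0.2,0,0,0.167,0.7],
  [0.32,-0.526,0.2,0,0,0.167,0.7],
  [0.32,-0.526,0.16,0,0,0.167,0.7],
  [0.32,-0.526,0.16,0,0,0.167,0.7],
])

```text
time_s: 22.42
ee_pos: [577.5, 18.6, 159.4]
ee_rot: [-179.8, -0.0, 99.0]
force: [-0.4, 0.9, 0.0]
gripper_width: 77.5
gripper_force: 0.0
```

```bash
python3 - <<'E'
from h import *
s=env.state(); print(s['ee_pos'],s['ee_rot'],s['gripper_width'],s['force'])
t=grab('top','t4.png'); Y=world(t)
f,X=wristworld('w6.png')
print('mug',circ(X,578,18,40,80,95),circ(Y,578,18,36,78,95))
z=Y[...,2]; m=(abs(Y[...,0]-422)<28)&(abs(Y[...,1]-318)<90)&(z>11)&(z<45); P=Y[m]; print('whisk',P[:,2].max(),cv2.minAreaRect(P[:,:2].astype(np.float32)))
m=(X[...,2]>40)&(X[...,2]<88)&(X[...,1]>58)&(X[...,1]<95)&(abs(X[...,0]-572)<25);print('handle',X[m].mean(0),X[m].max(0))
a=cv2.imread('pics/t4.png')[195:320,90:350]; cv2.imwrite('pics/c4.png',np.vstack([cv2.resize(a,(560,270)),cv2.resize(cv2.imread('pics/w6.png'),(560,420))[:320]]))
E
```

```text
[577.4501828   18.61837494 159.39636619] [-1.79774153e+02 -4.21086677e-02  9.89653690e+01] 77.52715525679325 [-0.367187    0.94560968  0.01317127]
mug (array([579.8,  23.1]), 34.9, array([579.5,  18.7,  86.6]), 1425) None
whisk 32.65605105917386 ((416.7403564453125, 315.5780334472656), (162.3899383544922, 41.465328216552734), 85.407958984375)
handle [572.08807299  70.08407735  74.2870518 ] [578.56495917  83.27590658  81.45326077]
```

View pics/c4.png

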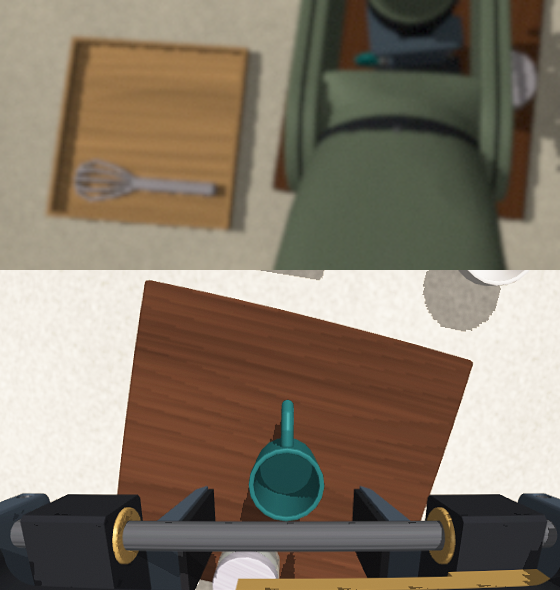

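The whisk lies flat along the near wall of the square tray, and the mug is centred between the fingers with its handle at (287,420) pointing away.

send_rows([
  [0.001,0.002,-0.06,0,0,0,0.7],
  [0.001,0.002,-0.12,0,0,0,0.7],
  [0.001,0.002,-0.18,0,0,0,0.7],
  [0.001,0.002,-0.23,0,0,0,0.7],
  [0.001,0.002,-0.256,0,0,0,0.7],
  [0.001,0.002,-0.256,0,0,0,0.7],
  [0.001,0.002,-0.256,0,0,0,-1],
  [0.001,0.002,-0.256,0,0,0,-1],
  [0.001,0.002,-0.256,0,0,0,-1],
  [0.001,0.002,-0.256,0,0,0,-1],
  [0.001,0.002,-0.256,0,0,0,-1],
], squeeze=25)

```text
time_s: 23.9
ee_pos: [579.8, 20.3, 34.0]
ee_rot: [179.9, 0.0, 99.0]
force: [0.1, 0.2, 6.0]
gripper_width: 58.3
gripper_force: 25.0
```

send_rows([
  [0,0,0.04,0,0,0,-1],
  [0,0,0.12,0,0,0,-1],
  [0,0,0.18,0,0,0,-1],
  [0,0.04,0.2,0,0,-0.08,-1],
  [-0.01,0.12,0.2,0,0,-0.16,-1],
  [-0.03,0.2,0.2,0,0,-0.167,-1],
  [-0.05,0.28,0.2,0,0,-0.167,-1],
  [-0.07,0.36,0.2,0,0,-0.167,-1],
  [-0.09,0.44,0.2,0,0,-0.167,-1],
  [-0.11,0.52,0.18,0,0,-0.167,-1],
  [-0.112,0.59,0.14,0,0,-0.167,-1],
  [-0.112,0.64,0.1,0,0,-0.167,-1],
  [-0.112,0.64,0.05,0,0,-0.167,-1],
  [-0.112,0.64,0.05,0,0,-0.167,-1],
])

```text
time_s: 25.65
ee_pos: [520.9, 339.1, 55.2]
ee_rot: [-179.7, 0.2, 89.0]
force: [0.2, -0.9, -1.3]
gripper_width: 58.6
gripper_force: 25.0
```

```bash
python3 - <<'E'
from h import *
s=env.state(); print(s['ee_pos'],s['ee_rot'],s['gripper_width'],s['force'])
f,X=wristworld('w7.png')
E
```

```text
[520.94039311 339.12835566  55.1822756 ] [-179.67724718    0.22409917   89.04932379] 58.55792083292194 [ 0.1733177  -0.8690006  -1.30687033]
```

View pics/w7.png

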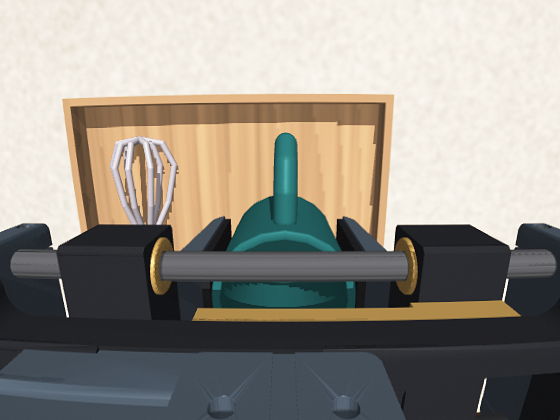

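The mug is over the tray with its handle at (285,165) inside the far wall, and there is room on both sides.

send_rows([
  [0,0,-0.02,0,0,0,-1],
  [0,0,-0.04,0,0,0,-1],
  [0,0,-0.055,0,0,0,-1],
  [0,0,-0.064,0,0,0,-1],
  [0,0,-0.07,0,0,0,-1],
  [0,0,-0.073,0,0,0,-1],
  [0,0,-0.073,0,0,0,-1],
])

```text
time_s: 26.58
ee_pos: [523.1, 340.3, 21.5]
ee_rot: [180.0, -0.0, 89.0]
force: [0.5, -0.4, -2.8]
gripper_width: 58.7
gripper_force: 25.0
```

send_rows([
  [0,0,-0.003,0,0,0,-1],
  [0,0,-0.003,0,0,0,0.5],
  [0,0,-0.003,0,0,0,0.52],
  [0,0,-0.003,0,0,0,0.52],
  [0,0,-0.003,0,0,0,0.52],
  [0,0,0.04,0,0,0,0.52],
  [0,0,0.12,0,0,0,0.52],
  [0,0,0.22,0,0,0,0.6],
  [0,-0.04,0.28,0,0,0,0.85],
  [0,-0.14,0.28,0,0,0,0.85],
  [0.01,-0.24,0.28,0,0,0,0.85],
  [0.02,-0.34,0.28,0,0,0,0.85],
  [0.03,-0.44,0.28,0,0,0,0.85],
  [0.04,-0.54,0.28,0,0,0,0.85],
  [0.05,-0.64,0.28,0,0,0,0.85],
  [0.06,-0.74,0.28,0,0,0,0.85],
  [0.068,-0.82,0.28,0,0,0,0.85],
  [0.068,-0.864,0.25,0,0,0,0.85],
  [0.068,-0.864,0.25,0,0,0,0.85],
  [0.068,-0.864,0.25,0,0,0,0.85],
])

```text
time_s: 29.08
ee_pos: [557.2, -91.2, 146.7]
ee_rot: [180.0, -0.0, 89.0]
force: [-0.1, 0.8, 0.2]
gripper_width: 84.4
gripper_force: 0.0
```

```bash
python3 - <<'E'
from h import *
s=env.state(); print(s['ee_pos'],s['ee_rot'],s['gripper_width'],s['force'])
t=grab('top','t5.png'); Y=world(t); f,X=wristworld('w8.png')
print('low',circ(X,557,-91,50,62,78)); print('mug',circ(Y,523,340,36,68,82))
z=Y[...,2]; m=(Y[...,0]>375)&(Y[...,0]<600)&(Y[...,1]<440)&(Y[...,1]>200)&(z>13)&(z<24); print(cv2.minAreaRect(Y[m][:,:2].astype(np.float32)))
m=(abs(Y[...,0]-530)<40)&(Y[...,1]>220)&(Y[...,1]<420)&(z>40);print(Y[m].min(0),Y[m].max(0))
E
```

```text
[557.18775139 -91.22387105 146.69743984] [ 1.79984481e+02 -2.49845724e-02  8.90167021e+01] 84.4096773740173 [-0.13364772  0.77073948  0.19285524]
low (array([557.8, -90.4]), 31.0, array([557.8, -89.1,  67.9]), 4414)
mug (array([522.3, 337.3]), 31.6, array([521.5, 335.3,  73.3]), 152)
((482.7852783203125, 318.3270263671875), (213.09933471679688, 210.17713928222656), 89.23955535888672)
[491.2498813  305.63682631  40.03905524] [550.53276642 398.58241777  78.21516698]
```

send_rows([
  [0.001,0.002,-0.06,0,0,0,0.85],
  [0.001,0.002,-0.12,0,0,0,0.85],
  [0.001,0.002,-0.18,0,0,0,0.85],
  [0.001,0.002,-0.22,0,0,0,0.85],
  [0.001,0.002,-0.237,0,0,0,0.85],
  [0.001,0.002,-0.237,0,0,0,0.85],
  [0.001,0.002,-0.237,0,0,0,-1],
  [0.001,0.002,-0.237,0,0,0,-1],
  [0.001,0.002,-0.237,0,0,0,-1],
  [0.001,0.002,-0.237,0,0,0,-1],
  [0.001,0.002,-0.237,0,0,0,-1],
], squeeze=28)

```text
time_s: 30.55
ee_pos: [558.2, -90.9, 28.8]
ee_rot: [179.9, 0.0, 89.0]
force: [-0.0, 0.4, 5.7]
gripper_width: 62.7
gripper_force: 28.0
```

send_rows([
  [0,0,0.04,0,0,0,-1],
  [0,0,0.12,0,0,0,-1],
  [0,0.02,0.18,0,0,0,-1],
  [0,0.08,0.2,0,0,0,-1],
  [-0.01,0.16,0.2,0,0,0,-1],
  [-0.02,0.24,0.2,0,0,0,-1],
  [-0.03,0.32,0.2,0,0,0,-1],
  [-0.04,0.4,0.2,0,0,0,-1],
  [-0.05,0.48,0.2,0,0,0,-1],
  [-0.06,0.56,0.18,0,0,0,-1],
  [-0.069,0.64,0.14,0,0,0,-1],
  [-0.069,0.69,0.1,0,0,0,-1],
  [-0.069,0.704,0.07,0,0,0,-1],
  [-0.069,0.704,0.05,0,0,0,-1],
  [-0.069,0.704,0.05,0,0,0,-1],
  [-0.069,0.704,0.05,0,0,0,-1],
])

```text
time_s: 32.55
ee_pos: [523.7, 260.4, 53.6]
ee_rot: [179.9, -0.0, 88.9]
force: [0.0, 0.8, -2.3]
gripper_width: 62.6
gripper_force: 28.0
```

```bash
python3 - <<'E'
from h import *
s=env.state(); print(s['ee_pos'],s['ee_rot'],s['gripper_width'],s['force'])
f=grab('scene','s8.png')
cv2.imwrite('pics/s8c.png',cv2.resize(cv2.imread('pics/s8.png')[90:240,260:460],None,fx=3,fy=3))
E
```

```text
[523.67299277 260.43162568  53.58531239] [ 1.79942411e+02 -1.53420504e-02  8.89431372e+01] 62.64242238273533 [ 0.0499531   0.77556668 -2.33568733]
```

View pics/s8c.png

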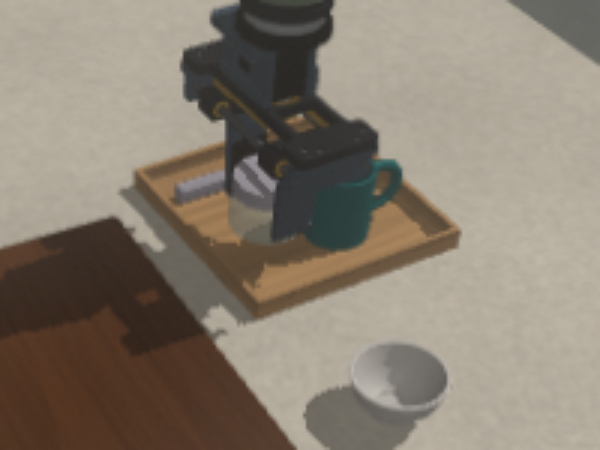

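The scene view shows the low jar held over the square tray at (255,200), beside the upright mug at (340,210) and clear of it. I'm lowering and releasing.

send_rows([
  [0,0,-0.02,0,0,0,-1],
  [0,0,-0.04,0,0,0,-1],
  [0,0,-0.055,0,0,0,-1],
  [0,0,-0.065,0,0,0,-1],
  [0,0,-0.071,0,0,0,-1],
  [0,0,-0.075,0,0,0,-1],
  [0,0,-0.075,0,0,0,-1],
  [0,0,-0.075,0,0,0,0.55],
  [0,0,-0.075,0,0,0,0.6],
  [0,0,-0.075,0,0,0,0.6],
  [0,0,-0.075,0,0,0,0.6],
  [0,0,-0.03,0,0,0,0.6],
  [0,0,0.06,0,0,0,0.6],
  [0,0,0.16,0,0,0,0.6],
  [0,-0.1,0.3,0,0,0,0.6],
  [-0.1,-0.3,0.35,0,0,0,0.6],
  [-0.2,-0.4,0.35,0,0,0,0.6],
  [-0.25,-0.5,0.35,0,0,0,0.6],
  [-0.25,-0.5,0.35,0,0,0,0.6],
  [-0.25,-0.5,0.35,0,0,0,0.6],
])

```text
time_s: 35.1
ee_pos: [396.1, 8.8, 228.6]
ee_rot: [179.9, 0.0, 88.7]
force: [-0.2, -0.3, -0.7]
gripper_width: 72.7
gripper_force: 0.0
```

```bash
python3 - <<'E'
from h import *
t=grab('top','t9.png'); Y=world(t); z=Y[...,2]
print('low',circ(Y,523,261,50,50,66)); print('mug',circ(Y,523,338,36,70,85)); print('tall',circ(Y,565,-333,40,78,95))
def r(n,m): print(n,cv2.minAreaRect(Y[m][:,:2].astype(np.float32)),np.percentile(z[m],[5,95]).round(1))
r('whisk',(abs(Y[...,0]-420)<28)&(abs(Y[...,1]-318)<88)&(z>11)&(z<45))
m=(z>16)&(z<45)&(abs(Y[...,1]+318)<45)&(Y[...,0]>360)&(Y[...,0]<520);r('tongs',m)
r('bowl',(abs(Y[...,0]-727)<60)&(abs(Y[...,1]-247)<60)&(z>12)); r('timer',(abs(Y[...,0]-713)<60)&(abs(Y[...,1]+243)<55)&(z>12))
cv2.imwrite('pics/t9c.png',cv2.resize(cv2.imread('pics/t9.png')[140:345,90:460],None,fx=2,fy=2))
E
```

```text
low (array([522.2, 269.2]), 41.8, array([521.3, 260.2,  54.6]), 525)
mug (array([520.9, 338.2]), 32.1, array([521.7, 335.5,  74. ]), 137)
tall (array([ 563.9, -333.3]), 24.4, array([ 563.2, -333.4,   84.5]), 317)
whisk ((425.0569152832031, 315.5941162109375), (41.836883544921875, 162.2163543701172), 3.0218398571014404) [12.5 26.9]
tongs ((434.42242431640625, -316.28076171875), (40.09920120239258, 149.82339477539062), 85.25650787353516) [17.4 27.2]
bowl ((726.359130859375, 247.5537567138672), (77.28025817871094, 78.99343872070312), 3.048124313354492) [13.2 40.7]
timer ((713.8155517578125, -243.26385498046875), (57.38185501098633, 71.5707778930664), 15.308384895324707) [17.8 28.6]
```

View pics/t9c.png

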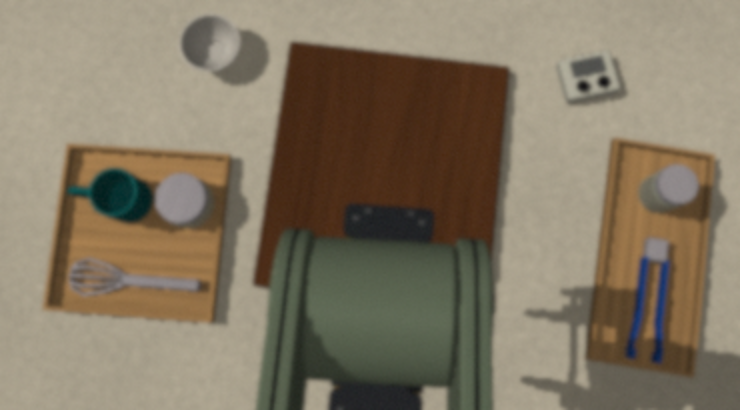

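The top view shows both kits inside their trays: mug (115,195), low jar (180,198) and whisk (130,280) on the left, tall jar (677,187) and tongs (650,300) on the right. The timer and bowl haven't moved, so I'm handing in.

```bash
python3 -c "
from workcell import env
print(env.job_done())"
```

```text
the job is handed in; nothing more can be done
None
```

Both kits are in their trays, upright or flat and released; the job is handed in after about 35 s of robot time, with the timer and bowl unmoved and no verdict returned.

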